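# Slide the egg tray home and throw its latch

## Task

Push the egg tray along its aluminium carrier until it is fully home against the back stop. Then flip the carrier's steel toggle latch over towards the open front of the carrier, past centre, so that it snaps down and locks the tray in. The tray is only pushed, never lifted or tipped; leave the other goods on the counter where they stand.

Things in the scene. Friction and masses are not known exactly. Their poses are not given: they have to be found in the camera images.
- carrier: Aluminium carrier fixed to the counter, 262 x 262 mm, deck 8 mm thick. Origin on the counter surface; x points along the slide to the back stop (away from the robot, turned up to 0.42 rad), y left, z up. Back stop: front face at x = +100 mm, 44 mm tall. Side rails at y = +-119 to 128 mm, 33 mm tall. Its front end, x = -152 mm, is open. The latch bracket stands outside the left rail.
- tray: Loose blue-green egg tray, 155 (x) by 232 (y) mm, walls 38 mm tall, with nine brown eggs that move with it (tops 63 mm above its underside), about 0.6 kg. Origin: centre of its underside, which rests on the 8 mm deck. Home: back wall against the stop, origin at carrier x = +22.5 mm. Starts 40 to 75 mm short of that, towards the open front, 3 mm side play. Sliding takes 3 to 8 N.
- tray_front (a point): Middle of the tray's front wall, on its outer face at the top edge, 38 mm above the tray's underside; at carrier x = -55 mm when home. The wall is upright and flat: push here, below the top edge.
- latch (a joint): Toggle latch lever, rad. 0 = open: handle leans 0.6 rad from upright towards the back stop, hook raised above the tray. 1.2 = closed: handle leans 0.6 rad towards the open front, hook down before the tray's front wall, about 4 mm play. A spring snaps it to the nearer end (centre 0.6); about 5 N on the knob starts it. The hook lands on the tray if it is not home.
- latch_pivot (a point): Latch pivot axis (along carrier y), at carrier x = -17, y = +146 mm, 62 mm above the counter, between two steel cheeks 34 mm long in x, 74 mm tall, outer faces at y = 130 and 162 mm. The latch's hook arm lies at y = +105 mm and is about 57 mm long.
- latch_knob (a point): Centre of the black ball knob, 24 mm across, on the end of the 10 mm thick steel latch handle, 85 mm from the pivot. Its carrier x and height above the counter: open +31, 132 mm; upright -17, 147 mm; closed -65, 132 mm; always y = +146 mm.
- tin: Bystander, loose: short tin can, 66 mm across, 85 mm tall, standing left of the latch. Origin at the centre of its underside.
- jar: Bystander, loose: glass jar with a metal cap, 56 mm across, 80 mm tall, standing right of the carrier. Origin at the centre of its underside.
- cleaner: Bystander, loose: blue bottle, 64 mm across, 200 mm tall, on the right. Origin at the centre of its underside.
- softener: Bystander, loose: pink bottle, 68 mm across, 190 mm tall, on the left. Origin at the centre of its underside.
- mug: Bystander, loose: white mug, 80 mm across, 90 mm tall, on the left. Origin at the centre of its underside.
- soap: Bystander, loose: yellow soap packet 90 x 60 x 35 mm, lying on the right. Origin at the centre of its underside.

How it is judged:
On the way, in this order (a step that is already met when the one before it is completed fails the run):
1. the tray is home against the back stop while the latch is still open (x of tray in the frame of carrier above 0.0165 m and value of joint latch below 0.3 rad), for 0.2 s.
2. the latch is flipped past centre and snapped closed (x of tray in the frame of carrier above 0.0165 m and value of joint latch above 1.1 rad), for 0.2 s.
At the end, for the whole second after the job is handed in: The tray's back wall is within 6 mm of the back stop, flat on the deck and at rest, and the latch is closed (joint above 1.1 rad) (all of step 2 and linear speed of tray below 0.02 m/s and z of tray in the frame of carrier below 0.012 m and angle between tray's own z axis and vertical below 0.05 rad); the robot touches nothing.
It fails at once if the tray is lifted (more than 12 mm off the deck) or tipped (more than 0.15 rad) (z of tray in the frame of carrier above 0.02 m or angle between tray's own z axis and vertical above 0.15 rad).
It fails at once if another thing on the counter is moved by more than 30 mm or knocked over (distance of any of tin, jar, cleaner, softener, mug, soap from where it was at the start of the episode above 0.03 m or angle between any of tin, jar, cleaner, softener, mug, soap's own z axis and vertical above 0.5 rad).
It also fails if it takes over 45 s, if anything falls off the work surface, if the arm or the gripper's body presses on something with over 40 N, if the wrist force passes 120 N, or if a joint passes its speed limit or range.

## Robot

A 6-joint arm with a two-finger parallel gripper is mounted at the origin on the work surface. World frame = base frame: x ahead of the robot, y to its left, z up, the work surface at z = 0. Lengths are in m, angles in rad, forces in N, time in s.
With the tool pointing down it reaches from about 0.35 to 0.85 m from the base axis. Payload 8.1 kg.
Tool frame: the origin (TCP) lies midway between the tips of the shut fingers; the grasp point (between the pads) lies 19 mm behind it (robot.tcp_to_grasp is the distance from the TCP to the grasp point, in m); x points along the fingers, y is the direction in which the jaws open and shut, and the axes are right-handed (so a half turn about x gives the same grasp; the last joint's range is limited). The gripper opens to 93 mm and grips with 3 to 60 N. Pads are 15 mm wide; open, the fingers measure 128 mm over their backs; the gripper's body (75 mm by 188 mm) begins 65 mm behind the grasp point.
Start: joints at [-1.187, 0.13, 1.488, -0, 1.523, -0.085], TCP at [0.271, -0.535, 0.219] pointing down, gripper open.
Joint ranges: [-2.96, 2.96], [-0.89, 2.26], [0.02, 2.5], [-1.34, 4.48], [0, 2.73], [-2.66, 2.66]. Speed limits (rad/s): [2.39, 2.39, 2.79, 3.14, 3.14, 3.14].

## Interface

Orientations are given as a rotation vector (axis times angle).
In Python, from plant import robot gives the robot as it stands.
- The arm moves only by the tool play_rows, never from a script. Its argument "plan" is a list of rows, each an object with "slide": the shift along the world's x, y, z as a fraction of full scale, a list of three; "roll": the turn about the world's z as a fraction of full scale; "fingers": the gripper command: -1 is shut, 1 is fully open, values between are in proportion. A call has 1 to 20 rows; each row shifts and turns the commanded pose from where the row before left it; what a row does not reach is not made up. Full scale, the value 1, is 30 mm for a shift and 8 degrees for a turn. A row lasts 1/8 s, in which the tool goes at most 62.5 mm and 10.7 degrees, less where a joint would pass 70% of its speed; a pose out of reach is approached as far as the arm can. A call with a number of a shift or a turn outside -1 to 1 is refused whole. A call with a gripper value outside its range is refused whole. The fingers move at their own pace and stop on an object; "squeeze" is the grip in N (left out, the last holds). Time passes only in rows, so rows that do not move let the fingers close. It gives the time, the measured TCP pose, the force and the opening at its end, in the units of the state.
- robot.read_state(): the state, without advancing time (a new reading comes with each control period).
- robot.read_camera(name): name is "scene" or "top" or "wrist"; returns the picture (480x640x3 uint8, red, green, blue); there is no depth.
- robot.get_calibration(name): a dict with "fx", "fy", "cx", "cy" (pixels), "R" (3x3) and "t" (3): a world point X has camera coordinates R X + t; the wrist camera has in their place "T_tool_cam" (4x4, takes a point from camera to tool coordinates, whose origin is the TCP and whose axes are the tool frame's). Camera axes: x right, y down, z forward; pixel columns grow to the right and rows downward; lengths in m; the calibration is good to about 2 mm. A picture is of the moment at which its call begins: read the wrist's pose just before it. get_calibration takes no time and is no camera call.
- robot.close_job(): hands the job in, once; it reports no verdict.
Trained networks look in the newest picture that a camera, given by its name, has taken for a name from the list of things; names that differ only in an ending like _2 or _b are one class to them, and where a whole thing is asked for, a point or a joint stands for the part that bears it (a point fixed in the world has none). Each returns a list of dicts, best first, with "p" (0 to 1); they miss things now and then, are a little off and sometimes report something else, mostly with a low value. They report only what shows in the picture. A call takes as long as a camera call.
- robot.boxes_of(camera, target): "extent" ([centre column, centre row, width, height] in pixels, round what is visible of it).
- robot.regions_of(camera, target): "region" (480x640 bool, what is visible of it) and "extent" ([centre column, centre row, width, height] in pixels, round what is visible of it).
- robot.mark_of(camera, target): "point" ([column, row] in pixels: a listed point, or the origin of a listed thing).
The state is a dict: "t": time; "q": joint angles; "dq": joint speeds; "joint_torque": joint torques, N m; "tool_pos": TCP position; "orientation": TCP orientation; "force": force on the tool from outside, world axes, zero at the start; "wrist_torque": the same for the moment, N m; "opening": finger opening in m.
Only numpy, scipy, OpenCV 4.12 (cv2) and the standard library are available. Lean on these libraries where they do the work, as an engineer would, in place of code of your own. Each camera call takes 0.05 s, during which the arm holds its last target.

## Working session

There is one attempt and no reset: what is moved stays moved. The work goes in short steps, Python scripts to look and compute and a tool call to move; the robot and the scene stay as the last step left them, time stands still between calls to the robot, and variables do not carry over. Pictures are saved under pics/ and viewed, and the job is handed in when it is done.

Besides the shell and the picture viewer there is one more tool, called after "Request:" as name([rows], argument=value, ...), one row to a line, values as JSON. play_rows: Moves the arm, as the interface text tells. Its arguments: {"type":"object","properties":{"plan":{"type":"array","items":{"type":"object","properties":{"slide":{"type":"array","items":{"type":"number","minimum":-1,"maximum":1}},"roll":{"type":"number","minimum":-1,"maximum":1},"fingers":{"type":"number"}}}},"squeeze":{"type":"number"}},"required":["plan"]}

```bash
mkdir -p pics; python3 - <<'E'
from plant import robot
import cv2,numpy as np
np.set_printoptions(precision=4,suppress=True)
s=robot.read_state();print(s['t'],s['tool_pos'],s['orientation'],s['opening'],s['force'])
for c in ['scene','top']:
    im=robot.read_camera(c);cv2.imwrite(f'pics/{c}0.png',im[:,:,::-1])
    k=robot.get_calibration(c);print(c,k)
    for n in ['tray_front','tray','carrier','latch_pivot','latch_knob','tin','mug','softener','jar','soap','cleaner']:
        print(n,[(np.round(d['point'],1),round(d['p'],2)) for d in robot.mark_of(c,n)[:2]])
E
```

```text
0.0 [ 0.2709 -0.5347  0.2176] [ 1.9608  0.4701 -1.9614] 0.09264241824411842 [ 0.0876  0.2857 -0.1365]
scene {'fx': 625.2200206753873, 'fy': 625.2200206753873, 'cx': 314.2201565328644, 'cy': 243.6816960761006, 'R': array([[-0.8222,  0.5686, -0.0245],
       [ 0.309 ,  0.4098, -0.8582],
       [-0.478 , -0.7132, -0.5127]]), 't': array([ 0.4835, -0.0688,  1.8611])}
tray_front [(array([320.8, 248.7]), 0.76)]
tray [(array([295.7, 270.3]), 0.79), (array([318.8, 247.8]), 0.27)]
carrier [(array([295.7, 278.7]), 0.63)]
latch_pivot [(array([337.3, 279.2]), 0.73)]
latch_knob [(array([323.9, 259.6]), 0.8)]
tin [(array([361.5, 323.6]), 0.97), (array([263.9, 209.6]), 0.26)]
mug [(array([479. , 350.1]), 0.83)]
softener [(array([435.3, 394.1]), 0.76)]
jar [(array([265.3, 239.6]), 0.71)]
soap [(array([263.5, 209.3]), 0.72)]
cleaner [(array([227.6, 217.2]), 0.6)]
top {'fx': 536.3834702555998, 'fy': 536.3834702555998, 'cx': 323.14135635175296, 'cy': 248.36194288508395, 'R': array([[-0.0075, -0.9996, -0.0272],
       [-0.9983,  0.009 , -0.0577],
       [ 0.0579,  0.0267, -0.998 ]]), 't': array([0.013 , 0.5641, 1.2188])}
tray_front [(array([363.2, 267.5]), 0.63)]
tray [(array([356.5, 237.4]), 0.95), (array([283.9, 222.5]), 0.73)]
carrier [(array([152.6, 305.5]), 0.32)]
latch_pivot [(array([292.8, 247.6]), 0.58)]
latch_knob [(array([285.2, 219.3]), 0.76), (array([294.6, 246.7]), 0.58)]
tin [(array([250.5, 238.7]), 0.95)]
mug [(array([152.2, 305.2]), 0.86), (array([450.3, 253.2]), 0.53)]
softener [(array([141.1, 234.7]), 0.77)]
jar [(array([449.8, 251.6]), 0.62)]
soap [(array([521.7, 289.1]), 0.62)]
cleaner [(array([524.7, 237.3]), 0.79)]
```

View pics/scene0.png

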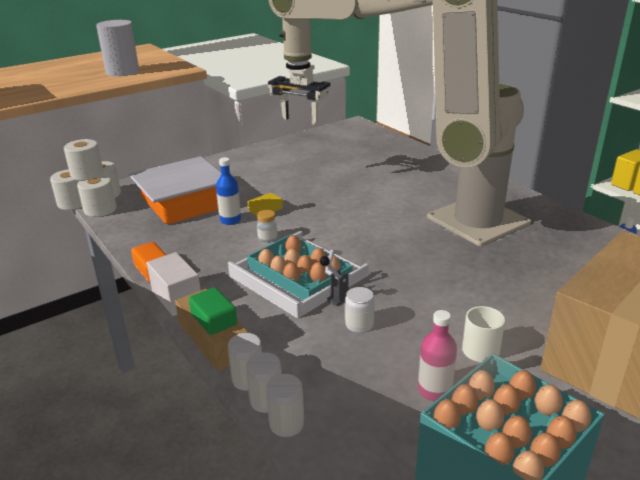

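View pics/top0.png

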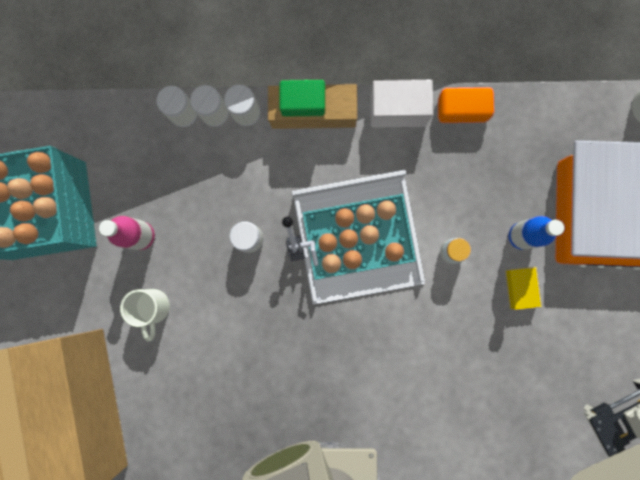

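```bash
python3 - <<'E'
import cv2
im=cv2.imread('pics/top0.png')[160:312,225:430];cv2.imwrite('pics/topz.png',cv2.resize(im,None,fx=3.9,fy=3.9,interpolation=cv2.INTER_CUBIC))
im=cv2.imread('pics/scene0.png')[210:340,220:390];cv2.imwrite('pics/scz.png',cv2.resize(im,None,fx=4.5,fy=4.5,interpolation=cv2.INTER_CUBIC))
E
```

```text
(no output)
```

View pics/topz.png

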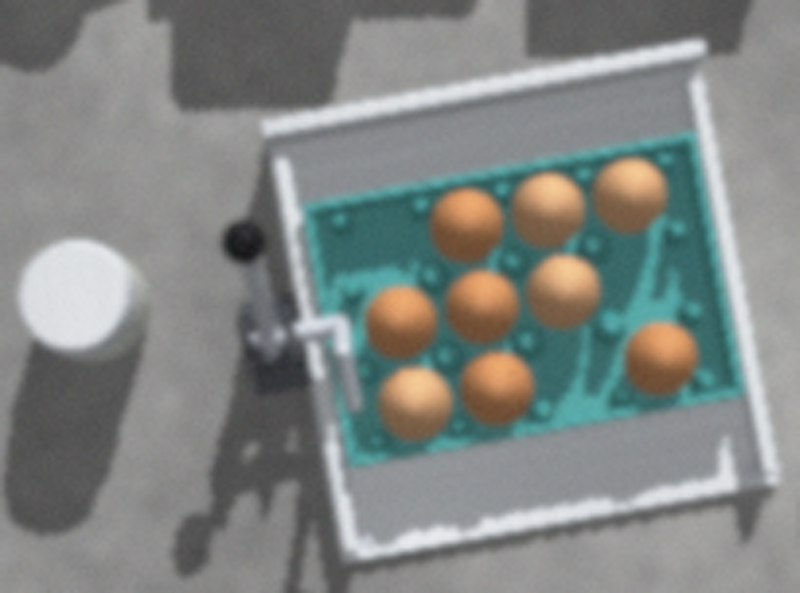

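View pics/scz.png

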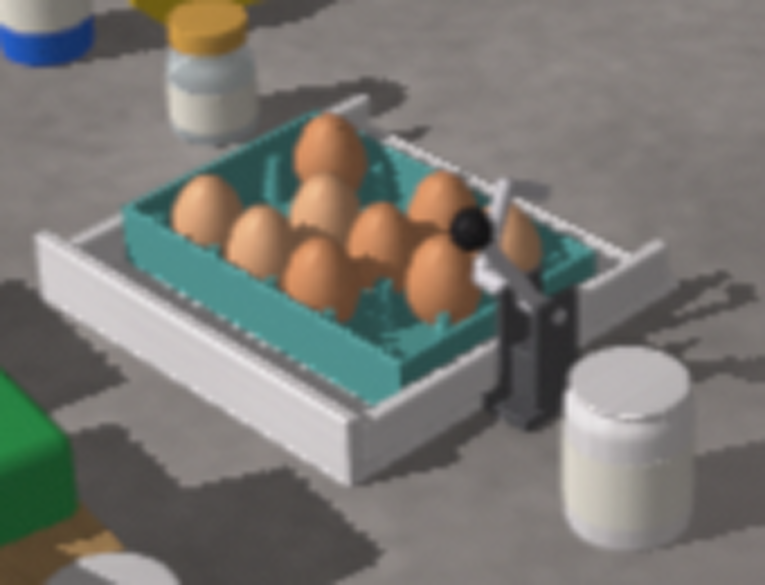

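```bash
cat > h.py <<'E'
import numpy as np, cv2
from scipy.optimize import least_squares
def proj(k,X):
    c=np.asarray(X)@np.array(k['R']).T+k['t'];return np.c_[c[:,0]/c[:,2]*k['fx']+k['cx'],c[:,1]/c[:,2]*k['fy']+k['cy']]
def W(p,L):
    c,s=np.cos(p[2]),np.sin(p[2]);L=np.atleast_2d(L)
    return np.c_[p[0]+c*L[:,0]-s*L[:,1],p[1]+s*L[:,0]+c*L[:,1],L[:,2]]
def ray(k,uv,z):
    d=np.array(k['R']).T@np.array([(uv[0]-k['cx'])/k['fx'],(uv[1]-k['cy'])/k['fy'],1]);o=-np.array(k['R']).T@k['t'];return o+d*(z-o[2])/d[2]
E
python3 - <<'E'
from h import *
from plant import robot
np.set_printoptions(precision=4,suppress=True)
kt=robot.get_calibration('top');ks=robot.get_calibration('scene')
zt=lambda a:np.array(a)/3.9+[225,160]-.37
zs=lambda a:np.array(a)/4.5+[220,210]-.39
def model(p):
    t=p[3]
    C=[[.105,.1275,.044],[.105,-.1275,.044],[-.152,.1235,.033],[-.152,-.1235,.033],[.031,.146,.132]]
    T=[[t-.0775,.116,.046],[t-.0775,-.116,.046],[t+.0775,.116,.046],[t+.0775,-.116,.046]]
    return C,T
ot=[(267,129),(702,47),(350,551),(770,480),(243,241),(355,465),(742,392),(303,207),(695,137)]
os_=[(470,230),(597,258),(390,135),(398,360),(128,208)]
def res(p):
    C,T=model(p)
    a=proj(kt,W(p,C+T))-zt(ot); b=proj(ks,W(p,[C[4]]+T))-zs([os_[0],os_[1],os_[2],os_[3],os_[4]])
    return np.r_[a.ravel(),b.ravel()]
r=least_squares(res,[.56,-.05,.15,-.03],loss='soft_l1')
print(r.x);print(res(r.x).reshape(-1,2))
p=r.x
for z in (.132,): print('knob',W(p,[.031,.146,.132]))
print('closed',W(p,[-.065,.146,.132]),'front',W(p,[p[3]-.0775,0,.046]),'home front',W(p,[-.055,0,.046]))
for n,uv,z in [('tin',(250.5,238.7),0),('jar',(449.8,251.6),0),('mug',(152,305),0),('softener',(141,234.7),0),('cleaner',(524.7,237),0),('soap',(522,289),0)]: print(n,ray(kt,uv,z))
np.save('p.npy',p)
from scipy.spatial.transform import Rotation as R
print(R.from_rotvec(robot.read_state()['orientation']).as_matrix())
print(robot.get_calibration('wrist')['T_tool_cam'])
E
```

```text
[ 0.6095 -0.0679  0.1689 -0.0231]
[[ -0.2655  -0.8139]
 [ -0.9189   0.0852]
 [  0.1506   2.4678]
 [  0.3642   1.4794]
 [ -0.2275  -0.3473]
 [ -2.0923   1.4979]
 [  0.8455   1.9682]
 [ -0.7174  -0.0182]
 [  0.0924  -0.3889]
 [ -0.9759   0.9009]
 [ -0.2586  -1.3388]
 [-16.1355  -5.4201]
 [ -0.2067   1.6317]
 [ -1.6477  -0.0318]]
knob [[0.6155 0.0813 0.132 ]]
closed [[0.5208 0.0651 0.132 ]] front [[ 0.5103 -0.0848  0.046 ]] home front [[ 0.5552 -0.0771  0.046 ]]
tin [0.5894 0.179  0.    ]
jar [ 0.555  -0.2848  0.    ]
mug [0.436  0.4104 0.    ]
softener [0.6013 0.4384 0.    ]
cleaner [ 0.5872 -0.4577  0.    ]
soap [ 0.4673 -0.4481  0.    ]
[[-0.      0.4518 -0.8921]
 [-0.     -0.8921 -0.4518]
 [-1.      0.      0.    ]]
[[ 0.0003 -0.2468  0.9691 -0.1665]
 [ 1.     -0.0004 -0.0004  0.0001]
 [ 0.0005  0.9691  0.2468 -0.0673]
 [ 0.      0.      0.      1.    ]]
```

Request:
play_rows([
  {"slide": [0.45,0.95,0],"roll": -0.144,"fingers": 1},
  {"slide": [0.45,0.95,0],"roll": -0.144,"fingers": 1},
  {"slide": [0.45,0.95,0],"roll": -0.144,"fingers": 1},
  {"slide": [0.45,0.95,0],"roll": -0.144,"fingers": 1},
  {"slide": [0.45,0.95,0],"roll": -0.144,"fingers": 1},
  {"slide": [0.45,0.95,0],"roll": -0.144,"fingers": 1},
  {"slide": [0.45,0.95,0],"roll": -0.144,"fingers": 1},
  {"slide": [0.45,0.95,0],"roll": -0.144,"fingers": 1},
  {"slide": [0.45,0.95,0],"roll": -0.144,"fingers": 1},
  {"slide": [0.45,0.95,0],"roll": -0.144,"fingers": 1},
  {"slide": [0.45,0.95,0],"roll": -0.144,"fingers": 1},
  {"slide": [0.45,0.95,0],"roll": -0.144,"fingers": 1},
  {"slide": [0.45,0.95,0],"roll": -0.144,"fingers": 1},
  {"slide": [0.45,0.95,0],"roll": -0.144,"fingers": 1},
  {"slide": [0.45,0.95,0],"roll": -0.144,"fingers": 1},
  {"slide": [0,0,0],"roll": 0,"fingers": 1},
])

```text
t: 3.2
tool_pos: [0.4742, -0.1062, 0.2187]
orientation: [2.133, 0.182, -2.132]
force: [-0.1, 0.1, -0.9]
opening: 0.0929
```

```bash
cat > look.py <<'E'
from h import *
from plant import robot
import sys
from scipy.spatial.transform import Rotation as R
np.set_printoptions(precision=4,suppress=True)
s=robot.read_state();p=np.load('p.npy');d=s['tool_pos']-np.r_[p[:2],0]
c,q=np.cos(p[2]),np.sin(p[2])
y=R.from_rotvec(s['orientation']).as_matrix()[:,1]
print(s['t'],s['tool_pos'],'local',c*d[0]+q*d[1],-q*d[0]+c*d[1],d[2],'jaw yaw err deg',np.degrees(np.arctan2(-y[0],y[1])-p[2])%180,'F',s['force'],s['opening'])
for a in sys.argv[2:]:
    im=robot.read_camera(a)[:,:,::-1]
    im={'scene':lambda i:cv2.resize(i[180:340,200:400],None,fx=4,fy=3.7),'top':lambda i:cv2.resize(i[150:320,220:430],None,fx=3.8,fy=3.5),'wrist':lambda i:i}[a](im)
    cv2.imwrite(f'pics/{a}_{sys.argv[1]}.png',im)
E
python3 look.py 1 wrist
```

```text
3.2 [ 0.4742 -0.1062  0.2187] local -0.13981948265488942 -0.015038372332910388 0.21871653131809238 jaw yaw err deg 0.060640423981027425 F [-0.1259  0.0902 -0.9485] 0.0928859673645232
```

View pics/wrist_1.png

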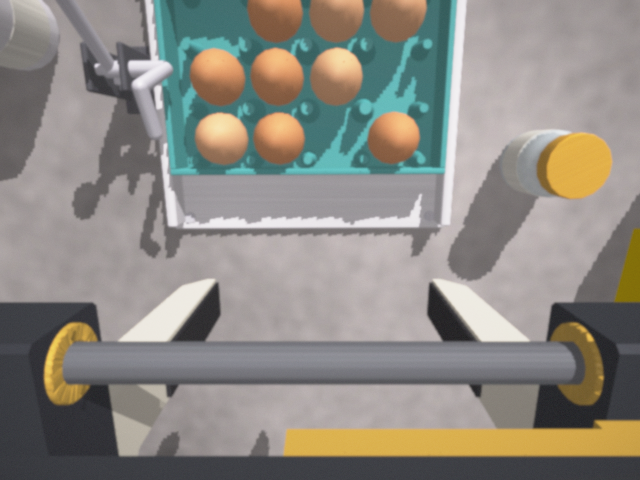

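Request:
play_rows([
  {"slide": [0,0,-0.89],"roll": 0,"fingers": 1},
  {"slide": [0,0,-0.89],"roll": 0,"fingers": 1},
  {"slide": [0,0,-0.89],"roll": 0,"fingers": 1},
  {"slide": [0,0,-0.89],"roll": 0,"fingers": 1},
  {"slide": [0,0,-0.89],"roll": 0,"fingers": 1},
  {"slide": [0,0,-0.89],"roll": 0,"fingers": 1},
  {"slide": [0,0,-0.89],"roll": 0,"fingers": 1},
  {"slide": [0,0,0],"roll": 0,"fingers": 1},
])

```text
t: 4.25
tool_pos: [0.4712, -0.108, 0.0297]
orientation: [2.131, 0.18, -2.14]
force: [-0.7, 0.5, -0.4]
opening: 0.0928
```

```bash
python3 look.py 2 scene top
```

```text
4.25 [ 0.4712 -0.108   0.0297] local -0.14303001333908003 -0.01635537523846599 0.029675522214317962 jaw yaw err deg 179.85702331774638 F [-0.7185  0.4854 -0.3737] 0.09276291943884646
```

View pics/scene_2.png

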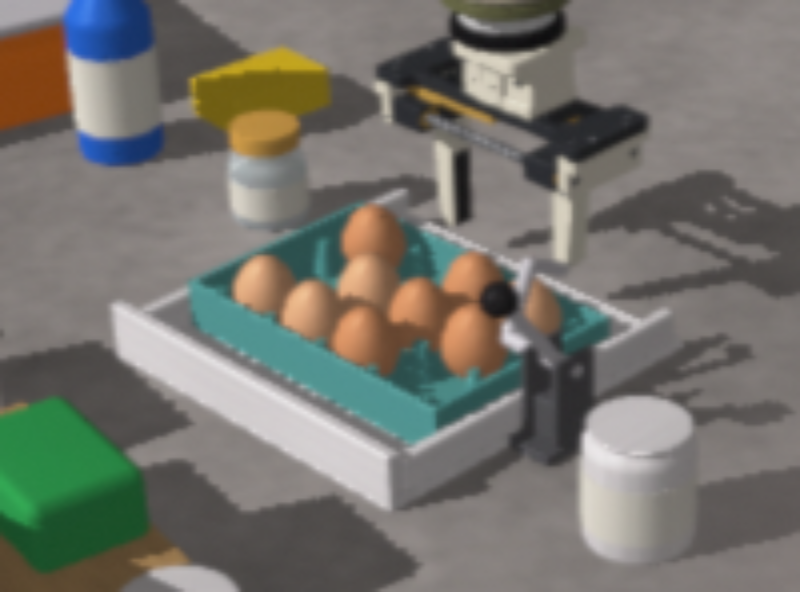

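View pics/top_2.png

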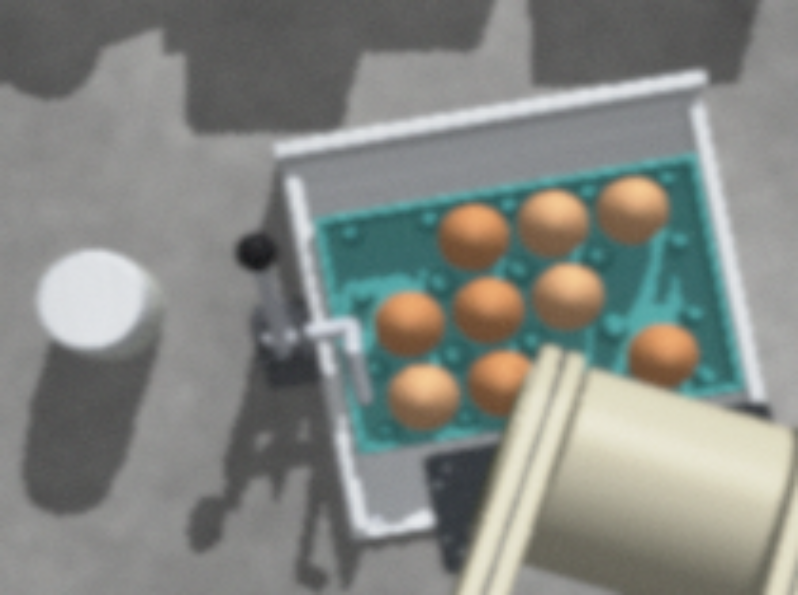

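Request:
play_rows([
  {"slide": [0.33,0.056,0],"roll": 0,"fingers": 1},
  {"slide": [0.33,0.056,0],"roll": 0,"fingers": 1},
  {"slide": [0.2,0.034,0],"roll": 0,"fingers": 1},
  {"slide": [0.2,0.034,0],"roll": 0,"fingers": 1},
  {"slide": [0.2,0.034,0],"roll": 0,"fingers": 1},
  {"slide": [0.2,0.034,0],"roll": 0,"fingers": 1},
  {"slide": [0.2,0.034,0],"roll": 0,"fingers": 1},
  {"slide": [0.2,0.034,0],"roll": 0,"fingers": 1},
  {"slide": [0.2,0.034,0],"roll": 0,"fingers": 1},
  {"slide": [0.0,0.0,0],"roll": 0,"fingers": 1},
])

```text
t: 5.6
tool_pos: [0.5351, -0.0972, 0.0314]
orientation: [2.133, 0.179, -2.135]
force: [-3.0, -1.1, 1.5]
opening: 0.093
```

```bash
python3 look.py 3 scene top
```

```text
5.6 [ 0.5351 -0.0972  0.0314] local -0.07819807893512355 -0.016378879483648003 0.031444677039773675 jaw yaw err deg 179.91959361582252 F [-3.0173 -1.1026  1.4618] 0.0930156240150381
```

View pics/top_3.png

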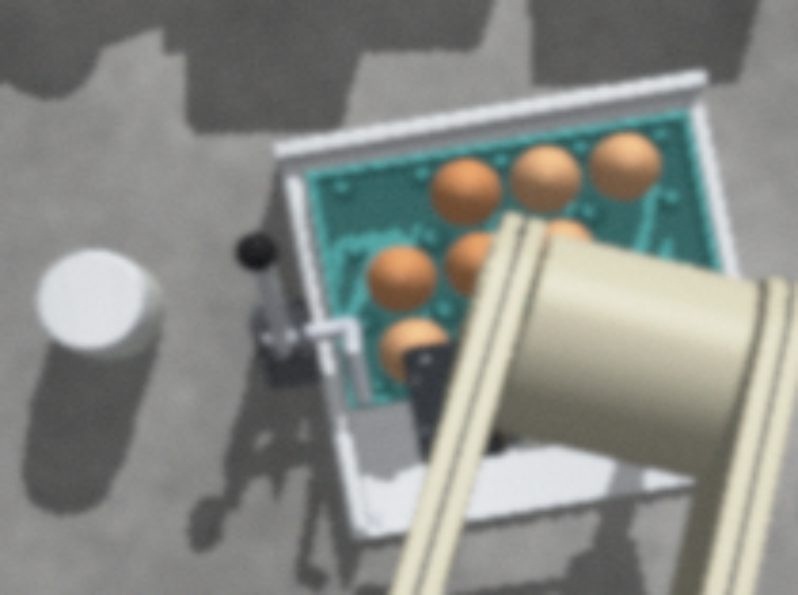

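View pics/scene_3.png

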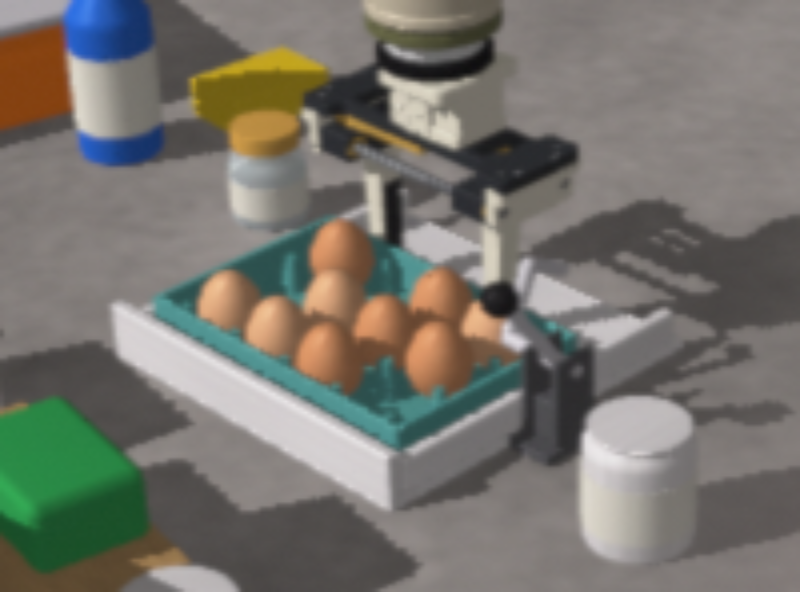

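Request:
play_rows([
  {"slide": [0.15,0.025,0],"roll": 0,"fingers": 1},
  {"slide": [0.15,0.025,0],"roll": 0,"fingers": 1},
  {"slide": [0.15,0.025,0],"roll": 0,"fingers": 1},
  {"slide": [0.1,0.017,0],"roll": 0,"fingers": 1},
])

```text
t: 6.2
tool_pos: [0.5477, -0.0953, 0.0313]
orientation: [2.123, 0.18, -2.144]
force: [-32.1, -7.0, 27.2]
opening: 0.0932
```

```bash
python3 look.py 4 top
```

```text
6.2 [ 0.5477 -0.0953  0.0313] local -0.0655097194133947 -0.016613508555628 0.03133860778206861 jaw yaw err deg 179.94758538842754 F [-32.1492  -7.0119  27.2237] 0.09316657731865162
```

View pics/top_4.png

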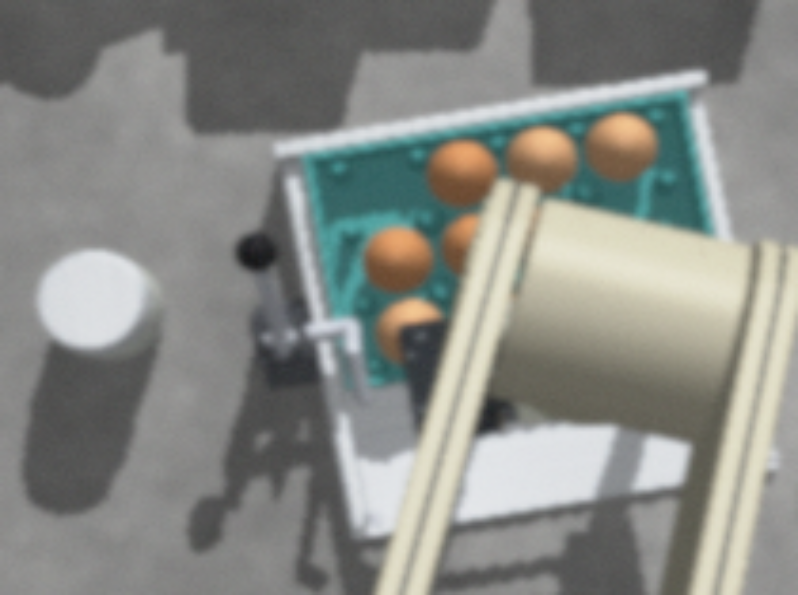

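Request:
play_rows([
  {"slide": [0,0,0],"roll": 0,"fingers": 1},
  {"slide": [-0.15,-0.025,0],"roll": 0,"fingers": 1},
  {"slide": [-0.3,-0.05,0],"roll": 0,"fingers": 1},
  {"slide": [-0.5,-0.085,0],"roll": 0,"fingers": 1},
  {"slide": [-0.5,-0.085,0],"roll": 0,"fingers": 1},
  {"slide": [0,0,0.9],"roll": 0,"fingers": 0},
  {"slide": [0,0,0.9],"roll": 0,"fingers": -1},
  {"slide": [0,0,0.9],"roll": 0,"fingers": -1},
  {"slide": [0,0,0.9],"roll": 0,"fingers": -1},
  {"slide": [0,0,0.9],"roll": 0,"fingers": -1},
  {"slide": [0,0,0.9],"roll": 0,"fingers": -1},
  {"slide": [0,0,0.9],"roll": 0,"fingers": -1},
  {"slide": [0,0,0.9],"roll": 0,"fingers": -1},
  {"slide": [0,0,0],"roll": 0,"fingers": -1},
])

```text
t: 8.0
tool_pos: [0.5099, -0.1022, 0.2504]
orientation: [2.139, 0.177, -2.128]
force: [0.2, 0.1, -0.4]
opening: 0.0078
```

```bash
python3 look.py 5 wrist top
```

```text
8.0 [ 0.5099 -0.1022  0.2504] local -0.10395299694997445 -0.017083025584932736 0.25042989306159247 jaw yaw err deg 179.9118897819216 F [ 0.1876  0.0938 -0.3783] 0.007813672526831014
```

View pics/wrist_5.png

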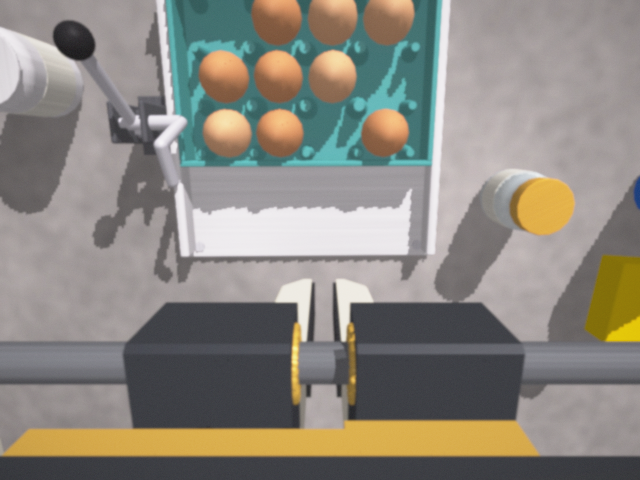

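View pics/top_5.png

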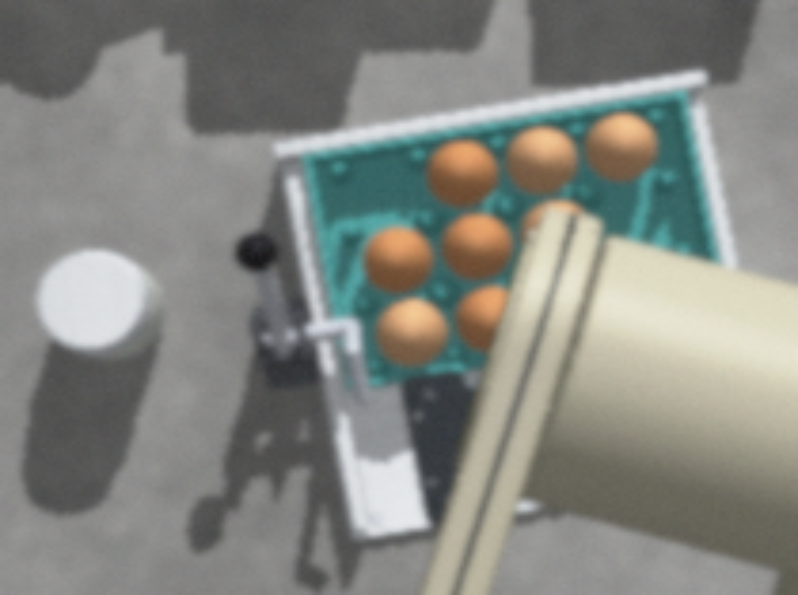

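Request:
play_rows([
  {"slide": [0.71,0.91,0],"roll": 0,"fingers": -1},
  {"slide": [0.71,0.91,0],"roll": 0,"fingers": -1},
  {"slide": [0.71,0.91,0],"roll": 0,"fingers": -1},
  {"slide": [0.71,0.91,0],"roll": 0,"fingers": -1},
  {"slide": [0.71,0.91,0],"roll": 0,"fingers": -1},
  {"slide": [0.71,0.91,0],"roll": 0,"fingers": -1},
  {"slide": [0.71,0.91,0],"roll": 0,"fingers": -1},
  {"slide": [0,0,0],"roll": 0,"fingers": -1},
])

```text
t: 9.1
tool_pos: [0.6572, 0.0911, 0.2447]
orientation: [2.129, 0.182, -2.137]
force: [-0.9, 0.6, 0.3]
opening: 0.0004
```

```bash
python3 look.py 6 scene top
```

```text
9.1 [0.6572 0.0911 0.2447] local 0.07375827677717489 0.14869229815702617 0.2447456096372031 jaw yaw err deg 0.04208876430743658 F [-0.895   0.6473  0.2841] 0.00037184151196798985
```

View pics/scene_6.png

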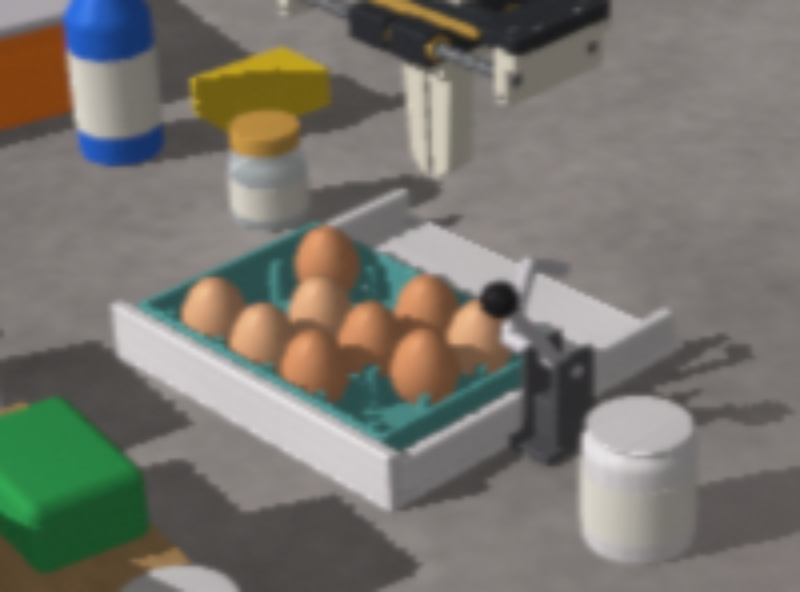

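Request:
play_rows([
  {"slide": [0,0,-0.84],"roll": 0,"fingers": -1},
  {"slide": [0,0,-0.84],"roll": 0,"fingers": -1},
  {"slide": [0,0,-0.84],"roll": 0,"fingers": -1},
  {"slide": [0,0,-0.84],"roll": 0,"fingers": -1},
  {"slide": [0,0,-0.84],"roll": 0,"fingers": -1},
  {"slide": [0,0,0],"roll": 0,"fingers": -1},
])

```text
t: 9.95
tool_pos: [0.6548, 0.0879, 0.1187]
orientation: [2.129, 0.178, -2.141]
force: [-1.0, 0.2, -0.1]
opening: 0.0004
```

```bash
python3 look.py 7 scene
```

```text
9.95 [0.6548 0.0879 0.1187] local 0.07092222008905405 0.14594706000181493 0.11869643228118 jaw yaw err deg 179.8347520375917 F [-0.9651  0.1598 -0.0916] 0.0004311508651584717
```

View pics/scene_7.png

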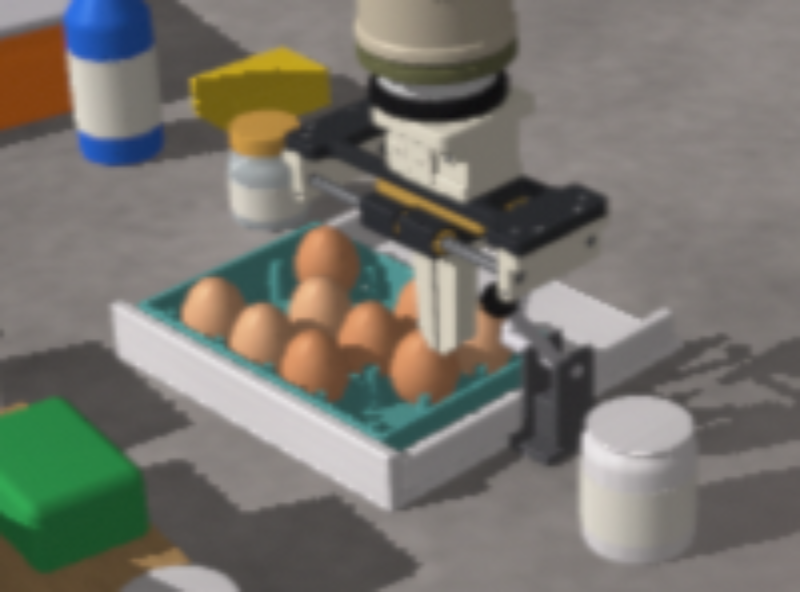

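Request:
play_rows([
  {"slide": [-0.33,-0.056,0],"roll": 0,"fingers": -1},
  {"slide": [-0.33,-0.056,0],"roll": 0,"fingers": -1},
  {"slide": [-0.33,-0.056,0],"roll": 0,"fingers": -1},
  {"slide": [-0.33,-0.056,0],"roll": 0,"fingers": -1},
  {"slide": [-0.33,-0.056,0],"roll": 0,"fingers": -1},
  {"slide": [-0.33,-0.056,0],"roll": 0,"fingers": -1},
  {"slide": [-0.33,-0.056,0],"roll": 0,"fingers": -1},
  {"slide": [-0.33,-0.056,0],"roll": 0,"fingers": -1},
  {"slide": [-0.33,-0.056,0],"roll": 0,"fingers": -1},
  {"slide": [0,0,0],"roll": 0,"fingers": -1},
])

```text
t: 11.25
tool_pos: [0.5674, 0.074, 0.1213]
orientation: [2.133, 0.179, -2.135]
force: [-0.5, 0.2, 0.1]
opening: 0.0006
```

```bash
python3 look.py 8 scene
```

```text
11.25 [0.5674 0.074  0.1213] local -0.017624032960077547 0.14693999975945357 0.12132057173609921 jaw yaw err deg 179.89898044671145 F [-0.5025  0.1501  0.1415] 0.0005956192721623891
```

View pics/scene_8.png

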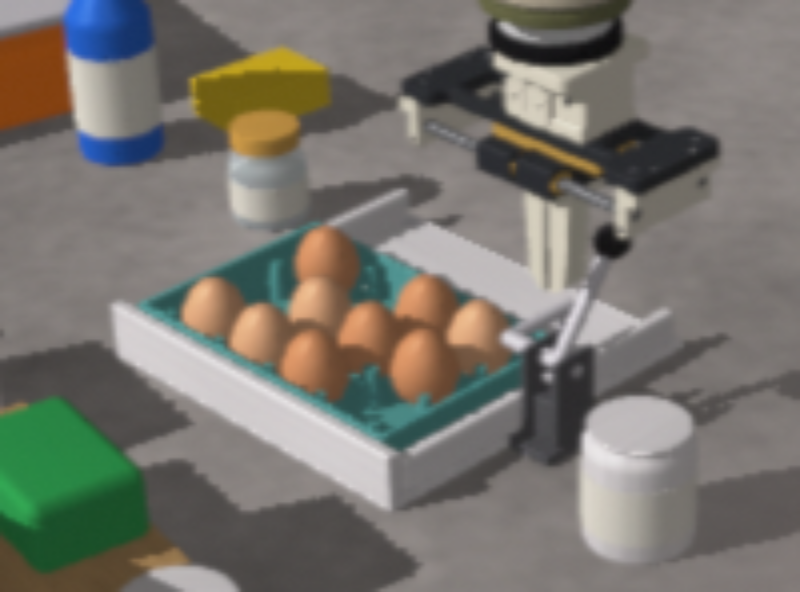

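```bash
python3 - <<'E'
from h import *
from plant import robot
k=robot.get_calibration('scene');p=np.load('p.npy')
for v in np.arange(0,1.3,.1):
    a=.6-v
    q=proj(k,W(p,[-.017+.085*np.sin(a),.146,.062+.085*np.cos(a)]))[0]
    print(round(v,1),q,(q-[200,180])*[4,3.7])
print([ (d['point'],d['p']) for d in robot.mark_of('scene','latch_knob')])
E
```

```text
0.0 [323.07905959 261.56488128] [492.31623837 301.79006073]
0.1 [325.26308404 258.71679617] [501.05233617 291.25214584]
0.2 [327.56914182 256.08220984] [510.27656727 281.5041764 ]
0.3 [329.97069147 253.68953157] [519.88276586 272.65126681]
0.4 [332.44031481 251.56384197] [529.76125923 264.78621527]
0.5 [334.95013917 249.72660115] [539.80055667 257.98842426]
0.6 [337.47225136 248.19543702] [549.88900545 252.32311699]
0.7 [339.97909319 246.98401428] [559.91637274 247.84085284]
0.8 [342.44382956 246.10198213] [569.77531826 244.57733387]
0.9 [344.84068219 245.55499595] [579.36272876 242.553485  ]
1.0 [347.14522338 245.3448061 ] [588.58089351 241.77578257]
1.1 [349.33462672 245.46940536] [597.33850686 242.23679983]
1.2 [351.38787302 245.92322548] [605.55149209 243.91593428]
[([355.2, 245.8], 0.52)]
```

Request:
play_rows([
  {"slide": [0.3,0.05,0],"roll": 0,"fingers": -1},
  {"slide": [0,0,0.8],"roll": 0,"fingers": -1},
  {"slide": [0,0,0.9],"roll": 0,"fingers": -1},
  {"slide": [0,0,0.9],"roll": 0,"fingers": -1},
  {"slide": [0,0,0.9],"roll": 0,"fingers": -1},
  {"slide": [0,0,0.9],"roll": 0,"fingers": -1},
  {"slide": [-0.7,-0.9,0],"roll": 0,"fingers": -1},
  {"slide": [-0.7,-0.9,0],"roll": 0,"fingers": -1},
  {"slide": [-0.7,-0.9,0],"roll": 0,"fingers": -1},
  {"slide": [-0.7,-0.9,0],"roll": 0,"fingers": -1},
  {"slide": [-0.7,-0.9,0],"roll": 0,"fingers": -1},
  {"slide": [-0.7,-0.9,0],"roll": 0,"fingers": -1},
  {"slide": [-0.3,-0.9,0],"roll": 0,"fingers": -1},
  {"slide": [-0.1,-0.9,0],"roll": 0,"fingers": -1},
  {"slide": [0,0,0],"roll": 0,"fingers": -1},
])

```text
t: 13.22
tool_pos: [0.4397, -0.1419, 0.254]
orientation: [2.136, 0.176, -2.135]
force: [-0.0, -0.1, -0.5]
opening: 0.0006
```

```bash
python3 look.py 9 scene top
```

```text
13.225 [ 0.4397 -0.1419  0.254 ] local -0.17975954572388234 -0.04446764414243473 0.25404730164197215 jaw yaw err deg 179.75652858914472 F [-0.0098 -0.115  -0.4569] 0.0005855287445462844
```

View pics/scene_9.png

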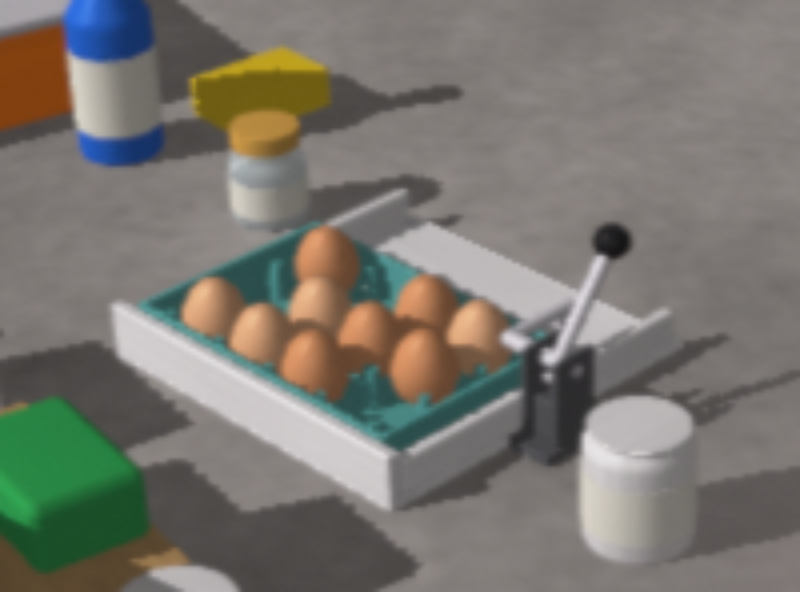

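View pics/top_9.png

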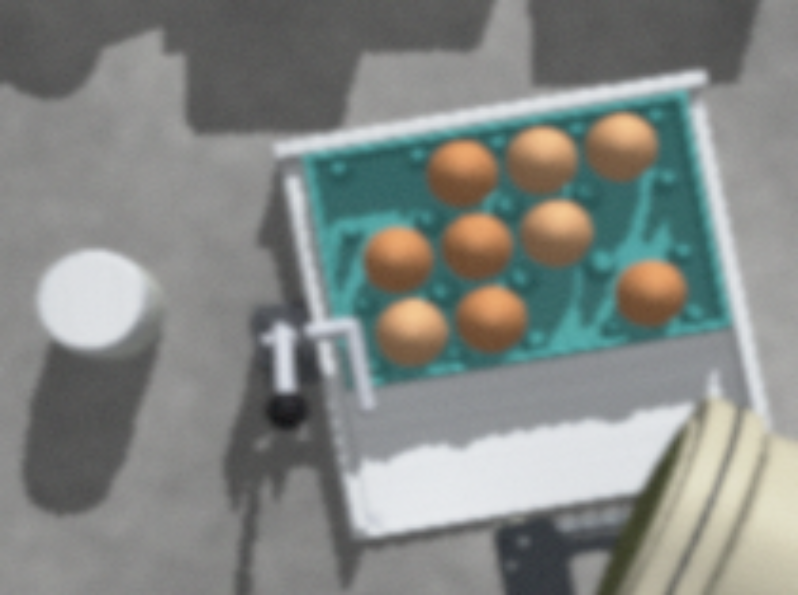

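```bash
python3 - <<'E'
from h import *
from plant import robot
k=robot.get_calibration('top');p=np.load('p.npy')
f=lambda L:(proj(k,W(p,L))[0]-[220,150])*[3.8,3.5]
for v in (0,.8,1,1.1,1.2): a=.6-v;print(v,f([-.017+.085*np.sin(a),.146,.062+.085*np.cos(a)]))
for t in (.0225,.0165,.01): print(t,f([t-.0775,.116,.046]),f([t-.0775,-.116,.046]),f([t+.0775,.116,.046]),f([t+.0775,-.116,.046]))
E
```

```text
0 [253.47393585 248.75262247]
0.8 [271.61459464 354.03913743]
1 [277.51243046 381.39663311]
1.1 [280.47962408 394.30694643]
1.2 [283.41117131 406.50065305]
0.0225 [342.10758261 386.24111682] [729.39753745 322.29889399] [296.87607684 150.49414483] [680.96725168  86.3054164 ]
0.0165 [343.87289645 395.44194676] [731.28774417 331.5095862 ] [298.61373647 159.55084083] [682.82775376  95.37136238]
0.01 [345.78654276 405.41588675] [733.33678183 341.49423765] [300.49739544 169.3684865 ] [684.84458054 105.19905507]
```

```bash
python3 -c "
from plant import robot
print(robot.close_job())"
```

```text
the job is handed in; nothing more can be done
None
```

I pushed the tray along the carrier until it met the back stop, then flipped the latch past centre to closed. I backed the arm clear and handed the job in at about 13 s; it reported no verdict.

**Tray:** The force rose from 3 N while sliding to about 32 N when the tray met the stop. The last top picture shows the back wall against the stop, and it had not moved since before the latch was flipped. From the top picture I can place the tray only to about 3 mm. The corners I read off it fall between the exact home position and the 6 mm limit, so the force reading is the stronger evidence.

**Latch:** The knob fits the fully closed position (1.2 rad) within about 1.5 px in both the scene and top pictures. It read slightly past 1.2 in both, by about the same small offset it showed when open.

**Clear of everything:** At the end the arm was clear and the wrist force was near zero. The bystanders in the last pictures (tin, jar, cleaner, soap) had not moved. The mug and softener were outside those close-up pictures, and the arm never went near them.

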